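# Nest the measuring cups on the paddle board

## Robot

A 6-joint arm with a two-finger parallel gripper is mounted at the origin on the work surface. World frame = base frame: x ahead of the robot, y to its left, z up, the work surface at z = 0. Lengths are in mm, angles in rad, forces in N, time in s.
With the tool pointing down it reaches from about 350 to 775 mm from the base axis. Payload 7.3 kg.
Tool frame: the origin (TCP) lies at the very end of the fingers, on their centre line; the grasp point (between the pads) lies 19 mm behind it; z points along the fingers, y is the line along which they close (so a half turn about z gives the same grasp; the last joint's range is limited). The gripper opens to 92 mm and grips with 3 to 60 N. Pads are 19 mm wide; open, the fingers measure 130 mm over their backs; the gripper's body (75 mm by 190 mm) begins 47 mm behind the grasp point.
Start: joints at [-1.45, 0.342, 1.524, -0, 1.275, -0.146], TCP at [138.436, -506.439, 226.741] pointing down, gripper open.
Joint ranges: [-2.53, 2.53], [-0.77, 2.02], [0.04, 2.7], [-1, 4.14], [0.28, 2.66], [-3.11, 3.11]. Speed limits (rad/s): [2.57, 2.57, 3.14, 3.14, 3.14, 3.14].

## Interface

Orientations are given as [roll, pitch, yaw] about the fixed x, y, z axes, in that order (R = Rz(yaw) Ry(pitch) Rx(roll)).
In Python, from plant import get_obs, vision, workorder gives the robot as it stands.
- The arm moves only by the shell command python3 -m pendant 'ROWS' [OPENING]. ROWS is a JSON object of lists of equal length, an entry for each row: "dp": the shift along the tool's x, y, z in m, a list of three; "rotation": the turn, a rotation vector about the tool's x, y, z in rad, a list of three. A call has 1 to 8 rows; each row is the pose to reach, as a shift and turn from the pose commanded when the call began, along the tool's axes at that moment; what a row does not reach only later rows make up. A row lasts 1/8 s, in which the tool goes at most 62.5 mm and 10.7 degrees, less where a joint would pass 70% of its speed; a pose out of reach is approached as far as the arm can. A call with a gripper value outside its range is refused whole. OPENING is the finger opening in m, from 0 to 0.0918, set as the call begins (- or left out, the last holds). The fingers move at their own pace and stop on an object; the grip force is fixed at half the most. Time passes only in rows, so rows that repeat a pose let the fingers close. It gives the time, the measured TCP pose, the force, the opening and the grip force at its end, in the units of the state.
- get_obs(): the state, without advancing time (a new reading comes with each control period).
- vision.capture(name): name is "side" or "top"; returns a dict with "pixels" (400x640x3 uint8, red, green, blue), "vfov" (degrees; the focal length in pixels is half the picture's height over the tangent of half this angle, whatever the lens; pixels are square), "cx", "cy" (the principal point, pixels), "pose" (4x4, takes a point from camera to world coordinates). Camera axes: x right, y up, looking along -z (the intrinsics and any distortion apply to the point x, -y, -z); pixel columns grow to the right and rows downward; lengths in mm; the calibration is good to about 2 mm. A picture is of the moment at which its call begins. There is no depth.
- workorder.close_job(): hands the job in; it is judged then, once.
The state is a dict: "time": time; "joint_positions": joint angles; "dq": joint speeds; "tau": joint torques, N m; "tool_pos": TCP position; "tcp_rot": TCP orientation; "contact_force": force on the tool from outside, world axes, zero at the start; "moment": the same for the moment, N m; "grip_width": finger opening in mm; "finger_force": force on a finger pad.
Only numpy, scipy, OpenCV 4.12 (cv2) and the standard library are available. Lean on these libraries where they do the work, as an engineer would, in place of code of your own. Each camera call takes 0.05 s, during which the arm holds its last target. There are 200 camera calls.

## Task

Put the measuring cups away as a nest on the round paddle board, one at a time from the largest to the smallest, each upright and fully home in the one before. Lay the handle of the largest over the board's handle and fan the other three out round the nest, so that no cup's handle lies over another's and each can be picked out. Leave the squash, onion, spice jar, mug and pepper mill where they are.

Things in the scene. Friction and masses are not known exactly. Their poses are not given: they have to be found in the camera images.
- cup_92: The largest of four nesting white plastic measuring cups, 110 g: rim 92 mm, foot 86 mm across, 40 mm tall, wall 3, floor 6 mm. Flat level handle, 14 mm wide, 36 to 41 mm above the underside. Origin: under the handle's grip, at underside level; z up; cup axis 72 mm away along +x, handle's free end 23 mm along -x. It stands on the board itself.
- cup_76: The second largest of four nesting white plastic measuring cups, 85 g: rim 76 mm, foot 70 mm across, 40 mm tall, wall 3, floor 6 mm. Flat level handle, 14 mm wide, 36 to 41 mm above the underside. Origin: under the handle's grip, at underside level; z up; cup axis 72 mm away along +x, handle's free end 23 mm along -x. Nested, it is 6 mm above the next larger cup, 5 mm free all round.
- cup_60: The third largest of four nesting white plastic measuring cups, 60 g: rim 60 mm, foot 54 mm across, 40 mm tall, wall 3, floor 6 mm. Flat level handle, 14 mm wide, 36 to 41 mm above the underside. Origin: under the handle's grip, at underside level; z up; cup axis 72 mm away along +x, handle's free end 23 mm along -x. Nested, it is 6 mm above the next larger cup, 5 mm free all round.
- cup_44: The smallest of four nesting white plastic measuring cups, 40 g: rim 44 mm, foot 38 mm across, 40 mm tall, wall 3, floor 6 mm. Flat level handle, 14 mm wide, 36 to 41 mm above the underside. Origin: under the handle's grip, at underside level; z up; cup axis 72 mm away along +x, handle's free end 23 mm along -x. Nested, it is 6 mm above the next larger cup, 5 mm free all round.
- paddle_board: Small dark wooden paddle board lying flat, fixed: a round disc 120 mm across, 12 mm thick, with a handle 26 mm wide of the same thickness. Origin: on the handle, at underside level, z up; the disc's centre is 72 mm from it along +x, the handle's rounded end 35 mm along -x. The top is 12 mm above the origin.
- patty_pan: Bystander: small white scalloped squash, 60 mm across, 42 mm tall, loose. Origin: centre of its underside.
- onion: Bystander: brown onion, 58 mm across, 52 mm tall, loose. Origin: centre of its underside.
- spice_jar: Bystander: amber glass jar with a cork lid, 50 mm across, 63 mm tall, loose. Origin: centre of its underside.
- mug: Bystander: blue mug, 80 mm across, 85 mm tall, handle along its +y, loose. Origin: centre of its underside.
- pepper_mill: Bystander: turned wooden pepper mill, 56 mm across the foot, 179 mm tall, loose. Origin: centre of its underside.
Things that resemble listed ones, but are neither listed nor needed, are in the scene too. What is shaped like the cup_44 but purple or turquoise is not meant.

How it is judged (in metres and radians):
On the way, in this order (a step that is already met when the one before it is completed fails the run):
1. The largest cup stands upright on the round of the paddle board, its handle over the board's handle (horizontal distance between cup_92 and paddle_board below 0.018 m and angle between the x axis of cup_92 and the x axis of paddle_board, either way round below 0.3 rad and z of cup_92 in the frame of paddle_board between 0.0095 and 0.0145 m and angle between cup_92's own z axis and vertical below 0.08 rad), for 0.2 s.
2. The second largest cup is fully home in the largest, its handle over no other (z of cup_76 in the frame of cup_92 between 0.0035 and 0.0085 m and angle between cup_76's own z axis and vertical below 0.08 rad and horizontal distance between cup_76 and cup_92 between 0.02 and 0.155 m), for 0.2 s.
3. The third largest cup is fully home in the second, its handle over no other (z of cup_60 in the frame of cup_76 between 0.0035 and 0.0085 m and angle between cup_60's own z axis and vertical below 0.08 rad and horizontal distance between cup_60 and cup_76 between 0.02 and 0.155 m and horizontal distance between cup_60 and cup_92 above 0.02 m), for 0.2 s.
4. The smallest cup is fully home in the third, its handle over no other (z of cup_44 in the frame of cup_60 between 0.0035 and 0.0085 m and angle between cup_44's own z axis and vertical below 0.08 rad and horizontal distance between cup_44 and cup_60 between 0.02 and 0.155 m and horizontal distance between cup_44 and cup_92 above 0.02 m and horizontal distance between cup_44 and cup_76 above 0.02 m), for 0.2 s.
At the end, for the whole second after the job is handed in: Largest cup on the board, origins within 18 mm in plan, handles within 0.3 rad; each smaller cup on the floor of the next larger (6 mm up, within 2.5 mm); the four cups' origins at least 20 mm apart in plan (handles fanned); all upright within 0.08 rad, released and at rest (all of step 1 and all of step 2 and all of step 3 and all of step 4 and linear speed of each of cup_92, cup_76, cup_60, cup_44 below 0.02 m/s); the robot touches nothing.
It fails at once if the patty pan was pushed away or knocked over (moved more than 25 mm) (distance of patty_pan from where it was at the start of the episode above 0.025 m).
It fails at once if the onion was pushed away or knocked over (moved more than 25 mm) (distance of onion from where it was at the start of the episode above 0.025 m).
It fails at once if the spice jar was pushed away or knocked over (moved more than 25 mm) (distance of spice_jar from where it was at the start of the episode above 0.025 m).
It fails at once if the mug was pushed away or knocked over (moved more than 25 mm) (distance of mug from where it was at the start of the episode above 0.025 m).
It fails at once if the pepper mill was pushed away or knocked over (moved more than 25 mm) (distance of pepper_mill from where it was at the start of the episode above 0.025 m).
It also fails if it takes over 120 s, if anything falls off the work surface, if the arm or the gripper's body presses on something with over 40 N, if the wrist force passes 120 N, or if a joint passes its speed limit or range.

## Working session

There is one attempt and no reset: what is moved stays moved. The work goes in short steps, Python scripts to look and compute and a shell command to move; the robot and the scene stay as the last step left them, time stands still between calls to the robot, and variables do not carry over. Pictures are saved under pics/ and viewed, at most 14 in all, crops included, and the job is handed in when it is done.

```bash
mkdir -p pics; ls; python3 - <<'E'
from plant import get_obs, vision
import cv2
for n in("top","side"):
    c=vision.capture(n); cv2.imwrite(f"pics/{n}0.png",c["pixels"][:,:,::-1])
    print(n,{k:v for k,v in c.items() if k!="pixels"})
o=get_obs();print(o)
E
```

```text
pics
top {'vfov': 51.8598904148498, 'cx': 320.0959157879042, 'cy': 199.0714796564894, 'pose': array([[-1.63353397e-04,  9.98278409e-01, -5.86531505e-02,
         4.19697060e+02],
       [-9.99943205e-01,  4.61973165e-04,  1.06477137e-02,
         3.54629626e+00],
       [ 1.06564789e-02,  5.86515587e-02,  9.98221636e-01,
         1.06925622e+03],
       [ 0.00000000e+00,  0.00000000e+00,  0.00000000e+00,
         1.00000000e+00]])}
side {'vfov': 48.880800004439806, 'cx': 322.8595650890697, 'cy': 207.5832839975765, 'pose': array([[-7.82492778e-01,  3.57984673e-01, -5.09462487e-01,
        -2.44215052e+02],
       [-6.22626221e-01, -4.58332556e-01,  6.34245896e-01,
         9.50757376e+02],
       [-6.45293405e-03,  8.13497536e-01,  5.81532560e-01,
         8.82056593e+02],
       [ 0.00000000e+00,  0.00000000e+00,  0.00000000e+00,
         1.00000000e+00]])}
{'time': 0.1, 'joint_positions': array([-1.44999227e+00,  3.42617288e-01,  1.52490119e+00,  9.64436953e-06,
        1.27537573e+00, -1.46004627e-01]), 'dq': array([-0.00158489, -0.00212195, -0.00399124,  0.00125032, -0.00077163,
        0.00065665]), 'tau': array([ 1.29172364e-03, -4.32004380e+01, -2.44694817e+01,  7.18781585e-02,
        5.26148966e-02, -3.65305823e-05]), 'tool_pos': array([ 138.39839623, -506.07086637,  226.14009689]), 'tcp_rot': array([-3.14030630e+00, -1.98482311e-04,  2.66805738e-01]), 'contact_force': array([ 0.75866207, -1.2891048 ,  0.10710728]), 'moment': array([-0.00555591, -0.02352714,  0.06694287]), 'finger_force': 0.0, 'grip_width': 91.91377630742136}
```

View pics/top0.png

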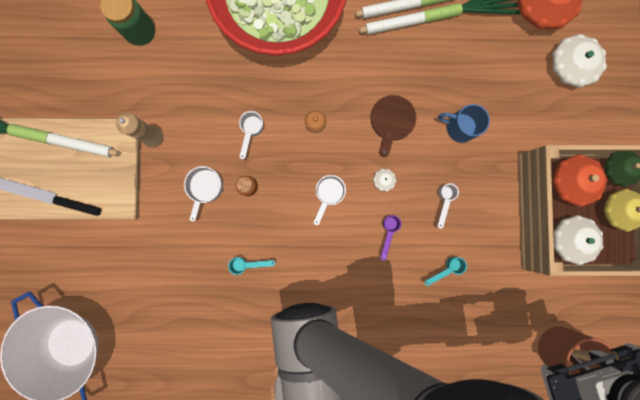

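View pics/side0.png

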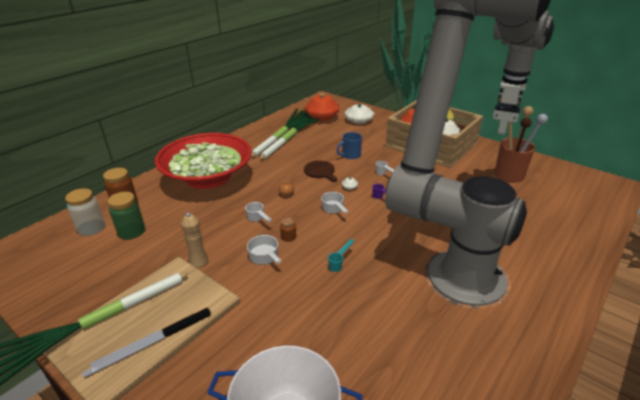

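The top view shows the white cups at (203,185) for 92, (330,190) for 76, (251,124) for 60 and (449,192) for 44. The board disc is at (393,118), and every handle points down and slightly left. I'll measure these next.

```bash
cat > h.py <<'E'
import numpy as np, cv2
from plant import get_obs, vision
def snap(n="top"):
    c=vision.capture(n); return c
def ray(c,uv,z):
    uv=np.atleast_2d(np.asarray(uv,float)); f=200/np.tan(np.radians(c["vfov"])/2)
    d=np.c_[(uv[:,0]-c["cx"])/f,-(uv[:,1]-c["cy"])/f,-np.ones(len(uv))]@c["pose"][:3,:3].T
    t=c["pose"][:3,3]; return t+d*((z-t[2])/d[:,2])[:,None]
def comp(mask,near):
    n,l,s,ce=cv2.connectedComponentsWithStats(mask.astype(np.uint8)); k=[i for i in range(1,n) if s[i,4]>20]
    return l==min(k,key=lambda i:np.hypot(*(ce[i]-near)))
def white(c):
    h=cv2.cvtColor(c["pixels"],cv2.COLOR_RGB2HSV); return (h[...,1]<70)&(h[...,2]>110)
def dark(c):
    p=c["pixels"].astype(int); return (p.sum(2)<260)&(p[...,0]>p[...,2])
def axis(c,m,z,rim,L):
    """paddle shape: disc centre, x-axis yaw, handle end; plan points on plane z"""
    big=cv2.resize(m.astype(np.float32),None,fx=4,fy=4,interpolation=cv2.INTER_LINEAR)>.5
    v,u=np.nonzero(big); P=ray(c,np.c_[(u+.5)/4-.5,(v+.5)/4-.5],z)[:,:2]
    dt=cv2.distanceTransform(big.astype(np.uint8),cv2.DIST_L2,5); j=np.unravel_index(dt.argmax(),dt.shape)
    c0=ray(c,[[(j[1]+.5)/4-.5,(j[0]+.5)/4-.5]],z)[0,:2]
    Q=P[np.hypot(*(P-c0).T)>rim/2+8]
    vx=cv2.fitLine(Q.astype(np.float32),cv2.DIST_L2,0,.01,.01).ravel(); d=vx[:2].astype(float); 
    if d@(c0-Q.mean(0))<0:d=-d
    end=Q.mean(0)+d*((Q-Q.mean(0))@d).min(); far=Q.mean(0)+d*((P-Q.mean(0))@d).max()
    return dict(c0=c0.round(1),yaw=round(float(np.arctan2(d[1],d[0])),3),end=end.round(1),len=round(float(np.hypot(*(far-end))),1),
      lat=round(float(d[0]*(c0-end)[1]-d[1]*(c0-end)[0]),1), org=(end+d*L).round(1), orgfar=(far-d*(rim/2+72)).round(1))
E
python3 - <<'E'
from h import *
c=snap();w=white(c)
for n,px,r in(("92",(203,188),92),("76",(330,193),76),("60",(250,128),60),("44",(448,196),44)):
    m=comp(w,px);print(n,m.sum(),axis(c,m,40,r,23), 'explen',95+r/2)
m=comp(dark(c),(391,124));print('board',m.sum(),axis(c,m,12,120,35),107+60)
v=c["pixels"].copy();v[m|w]=(255,0,255);cv2.imwrite("pics/m.png",cv2.resize(v[80:260,150:490,::-1],None,fx=2.3,fy=2.3))
E
```

```text
92 1253 {'c0': array([518.2, 282.4]), 'yaw': -0.265, 'end': array([424.7, 313. ]), 'len': 143.6, 'lat': -5.1, 'org': array([446.9, 307. ]), 'orgfar': array([449.4, 306.3])} explen 141.0
76 875 {'c0': array([504.6, -33.2]), 'yaw': -0.408, 'end': array([416.7,   5.2]), 'len': 134.9, 'lat': -0.4, 'org': array([437.8,  -3.9]), 'orgfar': array([439.5,  -4.7])} explen 133.0
60 646 {'c0': array([674.5, 168.3]), 'yaw': -0.236, 'end': array([581.7, 190.3]), 'len': 126.7, 'lat': 0.2, 'org': array([604. , 184.9]), 'orgfar': array([605.7, 184.6])} explen 125.0
44 454 {'c0': array([ 501. , -327.3]), 'yaw': -0.305, 'end': array([ 407.4, -305.3]), 'len': 118.9, 'lat': 7.1, 'org': array([ 429.4, -312.2]), 'orgfar': array([ 431.2, -312.8])} explen 117.0
board 1777 {'c0': array([ 694.9, -197.1]), 'yaw': -0.282, 'end': array([ 591.9, -168.7]), 'len': 167.8, 'lat': 1.4, 'org': array([ 625.6, -178.4]), 'orgfar': array([ 626.3, -178.7])} 167
```

View pics/m.png

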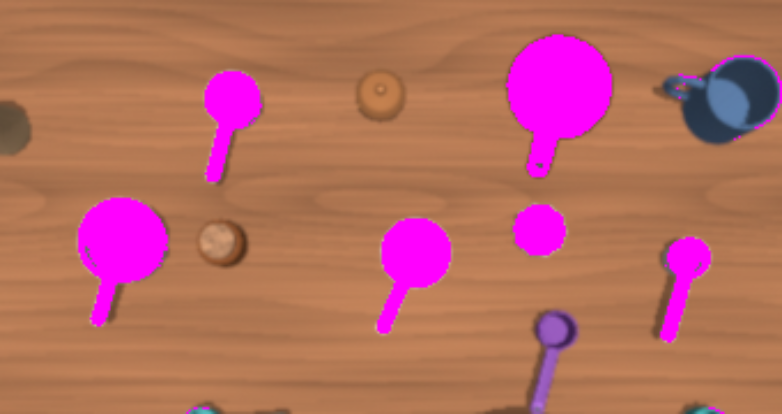

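```bash
cat >> h.py <<'E'
def plan(x,y,z,yaw):
    o=get_obs(); p=o["tool_pos"]; s=o["tcp_rot"]; d=np.array([x,y,z])-p; a=s[2]; C,S=np.cos(a),np.sin(a)
    dy=(yaw-a+np.pi)%(2*np.pi)-np.pi
    print("dp",np.round([(C*d[0]+S*d[1])/1e3,(S*d[0]-C*d[1])/1e3,-d[2]/1e3],4),"rotz",round(-dy,3),"dist",round(np.linalg.norm(d)),
      "rpy",s.round(3),"at",p.round(1),"F",o["contact_force"].round(1),"w",round(o["grip_width"],1),"ff",round(o["finger_force"],1),"t",round(o["time"],1))
E
python3 -c "
from h import *
plan(480,-150,200,-.265);plan(448.2,306.7,200,-.265)"
```

```text
dp [ 0.4234 -0.2535  0.0262] rotz 0.532 dist 494 rpy [-3.141 -0.     0.267] at [ 138.4 -506.1  226.2] F [-0.  -0.5 -0.7] w 91.8 ff 0.0 t 0.1
dp [ 0.5132 -0.7024  0.0262] rotz 0.532 dist 870 rpy [-3.141 -0.     0.267] at [ 138.4 -506.1  226.2] F [-0.  -0.5 -0.7] w 91.8 ff 0.0 t 0.1
```

```bash
python3 -m pendant '{"dp":[[0.423,-0.253,0.026],[0.423,-0.253,0.026],[0.423,-0.253,0.026],[0.423,-0.253,0.026],[0.423,-0.253,0.026],[0.423,-0.253,0.026],[0.423,-0.253,0.026],[0.423,-0.253,0.026]],"rotation":[[0,0,0.532],[0,0,0.532],[0,0,0.532],[0,0,0.532],[0,0,0.532],[0,0,0.532],[0,0,0.532],[0,0,0.532]]}' 0.05
python3 -c "
from h import *
plan(448.2,306.7,100,-.265)"
```

```text
time: 1.15
tool_pos: [476.0, -154.3, 200.9]
tcp_rot: [3.141, -0.0, -0.265]
contact_force: [0.6, -1.4, 1.1]
grip_width: 49.9
finger_force: 0.0
dp [-0.1477 -0.4376  0.1009] rotz -0.0 dist 473 rpy [ 3.141 -0.    -0.265] at [ 476.  -154.3  200.9] F [ 0.6 -1.4  1.1] w 49.9 ff 0.0 t 1.1
```

```bash
python3 -m pendant '{"dp":[[-0.15,-0.434,0.1],[-0.15,-0.434,0.1],[-0.15,-0.434,0.1],[-0.15,-0.434,0.1],[-0.15,-0.434,0.1],[-0.15,-0.434,0.1],[-0.15,-0.434,0.1],[-0.15,-0.434,0.1]],"rotation":[[0,0,0],[0,0,0],[0,0,0],[0,0,0],[0,0,0],[0,0,0],[0,0,0],[0,0,0]]}'
python3 -m pendant '{"dp":[[0,0,0],[0,0,0]],"rotation":[[0,0,0],[0,0,0]]}'
python3 -c "
from h import *
plan(448.2,306.7,20,-.265)"
```

```text
time: 2.15
tool_pos: [442.7, 304.8, 100.0]
tcp_rot: [3.141, 0.001, -0.263]
contact_force: [0.7, 0.4, 0.2]
grip_width: 50.0
finger_force: 0.0
time: 2.4
tool_pos: [443.8, 301.5, 100.9]
tcp_rot: [3.141, 0.0, -0.265]
contact_force: [0.5, 0.8, 0.2]
grip_width: 50.1
finger_force: 0.0
dp [ 0.0029 -0.0062  0.0809] rotz -0.0 dist 81 rpy [ 3.141  0.    -0.265] at [443.8 301.5 100.9] F [0.5 0.8 0.2] w 50.1 ff 0.0 t 2.4
```

```bash
python3 -m pendant '{"dp":[[0.003,-0.006,0.03],[0.003,-0.006,0.06],[0.003,-0.006,0.081],[0.003,-0.006,0.081],[0.003,-0.006,0.081]],"rotation":[[0,0,0],[0,0,0],[0,0,0],[0,0,0],[0,0,0]]}'
python3 -m pendant '{"dp":[[0,0,0],[0,0,0],[0,0,0],[0,0,0],[0,0,0],[0,0,0]],"rotation":[[0,0,0],[0,0,0],[0,0,0],[0,0,0],[0,0,0],[0,0,0]]}' 0.0
python3 -m pendant '{"dp":[[0,0,-0.02],[0,0,-0.04],[0,0,-0.07],[0,0,-0.1],[0,0,-0.1],[0,0,-0.1]],"rotation":[[0,0,0],[0,0,0],[0,0,0],[0,0,0],[0,0,0],[0,0,0]]}'
python3 -c "
from h import *
plan(448.2,306.7,20,-.265)
for n in('side','top'):
  c=snap(n);cv2.imwrite(f'pics/{n}1.png',c['pixels'][:,:,::-1])
  np.save(f'{n}1.npy',c,allow_pickle=True)
cv2.imwrite('pics/s1c.png',cv2.resize(cv2.imread('pics/side1.png')[140:320,180:420],None,fx=3,fy=3))
"
```

```text
time: 3.02
tool_pos: [449.3, 306.7, 21.1]
tcp_rot: [-3.141, -0.001, -0.266]
contact_force: [0.1, 0.4, 0.3]
grip_width: 50.0
finger_force: 0.0
time: 3.78
tool_pos: [448.3, 307.2, 20.1]
tcp_rot: [3.141, 0.0, -0.265]
contact_force: [-0.6, -0.1, 2.5]
grip_width: 13.4
finger_force: 30.0
time: 4.53
tool_pos: [447.7, 306.9, 119.0]
tcp_rot: [3.14, 0.001, -0.265]
contact_force: [-0.2, -0.0, -1.3]
grip_width: 13.5
finger_force: 30.0
dp [0.0005 0.     0.099 ] rotz -0.0 dist 99 rpy [ 3.14e+00  1.00e-03 -2.65e-01] at [447.7 306.9 119. ] F [-0.2 -0.  -1.3] w 13.5 ff 30.0 t 4.5
```

View pics/s1c.png

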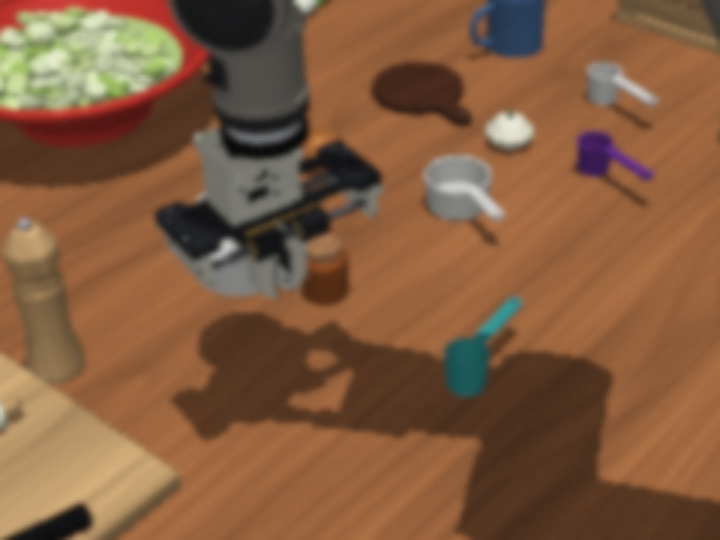

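View pics/top1.png

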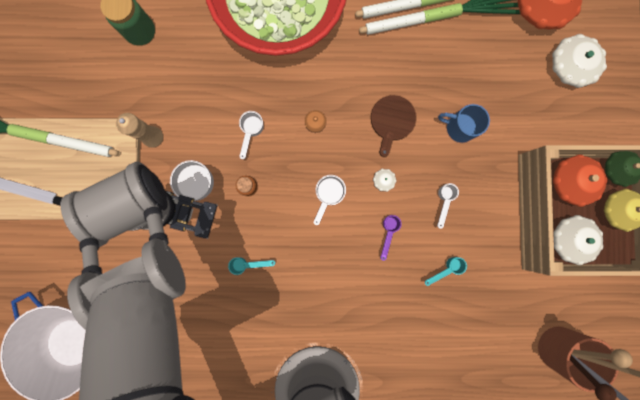

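The cup is held level at 119 mm, with its rim showing at (190,181) in the top view. Next I carry it to the board.

```bash
python3 -c "
from h import *
plan(626,-178.5,120,-.282)"
```

```text
dp [ 0.2994  0.4215 -0.0014] rotz 0.017 dist 517 rpy [ 3.14e+00  2.00e-03 -2.65e-01] at [447.5 306.7 118.6] F [ 0.3  0.5 -1.1] w 13.5 ff 30.0 t 4.6
```

```bash
python3 -m pendant '{"dp":[[0.02,0.028,0],[0.05,0.07,0],[0.083,0.117,0],[0.116,0.163,0],[0.149,0.21,0],[0.182,0.256,0],[0.215,0.303,0],[0.245,0.345,0]],"rotation":[[0,0,0],[0,0,0],[0,0,0],[0,0,0],[0,0,0],[0,0,0],[0,0,0],[0,0,0]]}'
python3 -m pendant '{"dp":[[0.022,0.031,0],[0.04,0.056,0],[0.051,0.072,0],[0.054,0.077,0],[0.054,0.077,0],[0.054,0.077,0]],"rotation":[[0,0,0],[0,0,0],[0,0,0.017],[0,0,0.017],[0,0,0.017],[0,0,0.017]]}'
python3 -c "
from h import *
plan(626,-178.5,34,-.282)"
```

```text
time: 5.62
tool_pos: [594.3, -92.0, 118.7]
tcp_rot: [3.142, 0.002, -0.266]
contact_force: [0.1, 0.5, -1.4]
grip_width: 13.7
finger_force: 30.0
time: 6.38
tool_pos: [626.1, -177.3, 120.1]
tcp_rot: [-3.141, 0.0, -0.281]
contact_force: [-0.2, 0.0, -0.4]
grip_width: 13.2
finger_force: 30.0
dp [0.0002 0.0012 0.0861] rotz 0.001 dist 86 rpy [-3.141  0.    -0.281] at [ 626.1 -177.3  120.1] F [-0.2  0.  -0.4] w 13.2 ff 30.0 t 6.4
```

```bash
python3 -m pendant '{"dp":[[0,0.001,0.02],[0,0.001,0.04],[0,0.001,0.06],[0,0.001,0.075],[0,0.001,0.082],[0,0.001,0.085],[0,0.001,0.087],[0,0.001,0.087]],"rotation":[[0,0,0],[0,0,0],[0,0,0],[0,0,0],[0,0,0],[0,0,0],[0,0,0],[0,0,0]]}'
python3 -c "
from h import *
plan(626,-178.5,32,-.282)"
```

```text
time: 7.38
tool_pos: [626.2, -179.6, 33.5]
tcp_rot: [3.141, -0.001, -0.282]
contact_force: [0.4, -0.7, -1.4]
grip_width: 13.6
finger_force: 30.0
dp [-0.0005 -0.0009  0.0015] rotz -0.0 dist 2 rpy [ 3.141e+00 -1.000e-03 -2.820e-01] at [ 626.2 -179.6   33.5] F [ 0.4 -0.7 -1.4] w 13.6 ff 30.0 t 7.4
```

```bash
python3 -m pendant '{"dp":[[0,-0.001,0.001],[0,-0.001,0.002],[0,-0.001,0.002]],"rotation":[[0,0,0],[0,0,0],[0,0,0]]}'
python3 -m pendant '{"dp":[[0,0,0],[0,0,0],[0,0,0],[0,0,-0.01],[0,0,-0.04],[0,0,-0.08],[0,0,-0.12],[0,0,-0.12]],"rotation":[[0,0,0],[0,0,0],[0,0,0],[0,0,0],[0,0,0],[0,0,0],[0,0,0],[0,0,0]]}' 0.045
python3 -c "
from h import *
plan(438.6,-4.3,120,-.408)"
```

```text
time: 7.75
tool_pos: [626.4, -178.5, 32.0]
tcp_rot: [3.141, -0.001, -0.282]
contact_force: [-1.6, 1.7, 3.8]
grip_width: 13.4
finger_force: 30.0
time: 8.75
tool_pos: [628.4, -179.3, 156.0]
tcp_rot: [3.141, -0.009, -0.282]
contact_force: [0.7, 0.0, -0.2]
grip_width: 45.2
finger_force: 0.0
dp [-0.231  -0.1152  0.036 ] rotz 0.126 dist 261 rpy [ 3.141 -0.009 -0.282] at [ 628.4 -179.3  156. ] F [ 0.7  0.  -0.2] w 45.2 ff 0.0 t 8.8
```

```bash
python3 -m pendant '{"dp":[[-0.05,-0.025,0.01],[-0.1,-0.05,0.02],[-0.15,-0.075,0.03],[-0.2,-0.1,0.035],[-0.23,-0.115,0.036],[-0.23,-0.115,0.036],[-0.23,-0.115,0.036]],"rotation":[[0,0,0],[0,0,0.126],[0,0,0.126],[0,0,0.126],[0,0,0.126],[0,0,0.126],[0,0,0.126]]}'
python3 -c "
from h import *
plan(438.6,-4.3,20,-.408)
c=snap();cv2.imwrite('pics/t2.png',cv2.resize(c['pixels'][60:260,260:500,::-1],None,fx=3,fy=3))
print(axis(c,comp(white(c),(391,124)),52,92,23))
"
```

```text
time: 9.62
tool_pos: [438.2, -4.3, 115.3]
tcp_rot: [-3.142, -0.001, -0.408]
contact_force: [-0.3, 0.0, -0.4]
grip_width: 44.9
finger_force: 0.0
dp [ 0.0004 -0.0002  0.0953] rotz -0.0 dist 95 rpy [-3.142e+00 -1.000e-03 -4.080e-01] at [438.2  -4.3 115.3] F [-0.3  0.  -0.4] w 44.9 ff 0.0 t 9.6
{'c0': array([ 694.6, -192.8]), 'yaw': -0.329, 'end': array([ 603.8, -169.6]), 'len': 143.1, 'lat': 7.4, 'org': array([ 625.6, -177. ]), 'orgfar': array([ 627.6, -177.7])}
```

View pics/t2.png

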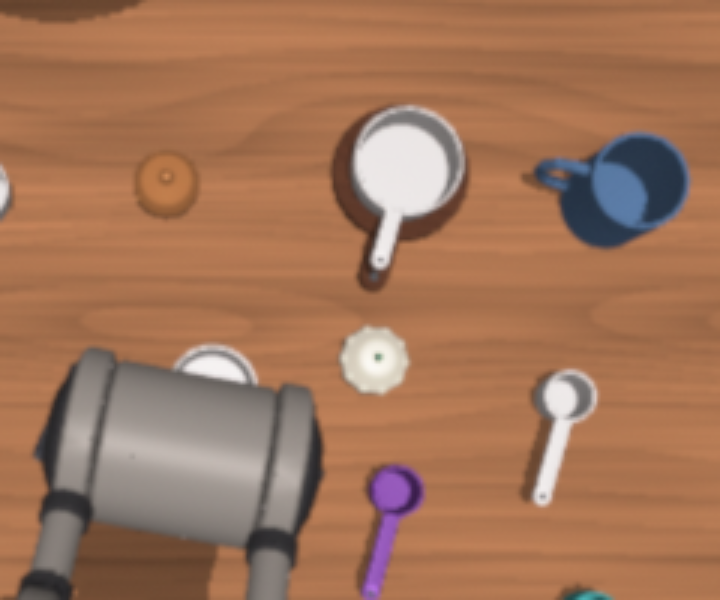

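The largest cup is on the disc, its rim near (396,114) in the full picture, with its handle over the board's handle. I'll pick up cup 76 next.

```bash
python3 -m pendant '{"dp":[[0,0,0.03],[0,0,0.06],[0,0,0.085],[0,0,0.095],[0,0,0.095]],"rotation":[[0,0,0],[0,0,0],[0,0,0],[0,0,0],[0,0,0]]}'
python3 -m pendant '{"dp":[[0,0,0],[0,0,0],[0,0,0],[0,0,0],[0,0,0],[0,0,0]],"rotation":[[0,0,0],[0,0,0],[0,0,0],[0,0,0],[0,0,0],[0,0,0]]}' 0.0
python3 -m pendant '{"dp":[[0,0,-0.02],[0,0,-0.05],[0,0,-0.09],[0,0,-0.12],[0,0,-0.12],[0,0,-0.12],[0,0,-0.12]],"rotation":[[0,0,0],[0,0,0],[0,0,0],[0,0,0],[0,0,0],[0,0,0],[0,0,0]]}'
cat >> h.py <<'E'
from scipy.optimize import least_squares
def rimfit(c,z,R,guess,tol=9):
    """rim circle of known radius from outline points on the side away from the camera (true rim edge)"""
    p=cv2.resize(c["pixels"],None,fx=4,fy=4,interpolation=cv2.INTER_CUBIC)
    h=cv2.cvtColor(p,cv2.COLOR_RGB2HSV); m=((h[...,1]<85)&(h[...,2]>70)).astype(np.uint8)
    k,_=cv2.findContours(m,cv2.RETR_LIST,cv2.CHAIN_APPROX_NONE)
    uv=np.vstack(k)[:,0]; P=ray(c,(uv+.5)/4-.5,z)[:,:2]; g=np.array(guess,float); out=g-c["pose"][:2,3]; out/=np.hypot(*out)
    for t in(tol,tol/2,3):
        d=P-g; r=np.hypot(*d.T); s=P[(abs(r-R)<t)&((d@out)/r>-.2)]
        f=least_squares(lambda q:np.hypot(*(s-q).T)-R,g,loss="soft_l1"); g=f.x
    print("rim",g.round(1),"n",len(s),"rms",np.sqrt(np.mean((np.hypot(*(s-g).T)-R)**2)).round(2)); return g
E
python3 - <<'E'
from h import *
o=get_obs();p=o["tool_pos"];a=o["tcp_rot"][2];print(o["tcp_rot"],p,o["grip_width"])
c=snap(); cv2.imwrite('pics/t3.png',c['pixels'][:,:,::-1])
rimfit(c,52,46,(695.6,-198.3))
g=p[:2]+72*np.array([np.cos(a),np.sin(a)]);print(g);rimfit(c,p[2]-20+40,38,g)
rimfit(c,40,30,(674.5,168.3));rimfit(c,40,22,(500,-335))
E
```

```text
time: 10.3
tool_pos: [437.6, -4.3, 19.7]
tcp_rot: [3.141, 0.001, -0.409]
contact_force: [-0.2, -0.0, 0.6]
grip_width: 44.9
finger_force: 0.0
time: 11.05
tool_pos: [437.4, -3.9, 20.2]
tcp_rot: [3.142, -0.0, -0.408]
contact_force: [-0.4, -0.8, 2.5]
grip_width: 13.4
finger_force: 30.0
time: 11.92
tool_pos: [436.6, -3.8, 138.8]
tcp_rot: [3.141, 0.003, -0.408]
contact_force: [0.5, 0.1, -0.5]
grip_width: 13.4
finger_force: 30.0
[ 3.14087723e+00  2.70418297e-03 -4.08216164e-01] [436.55425794  -3.8125429  138.79386561] 13.38032006174336
rim [ 697.2 -198.4] n 235 rms 1.08
[502.63804797 -32.39457739]
rim [504.1 -32.4] n 192 rms 0.52
rim [675.9 169. ] n 150 rms 0.38
rim [ 499.5 -334.6] n 112 rms 0.48
```

View pics/t3.png

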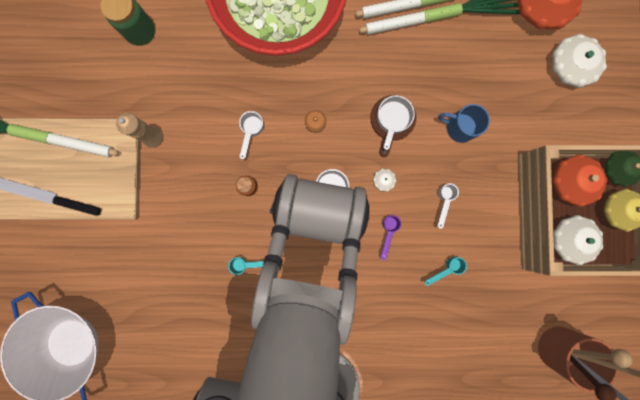

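Cup 76 is held, its rim visible at (333,182). Cup 92 fits at (697,-198), in agreement with the kinematics. I'll move it over the nest with its handle at +0.85 rad.

```bash
python3 -c "
from h import *
plan(635.1,-237.6,140,.568)"
```

```text
dp [ 0.2749  0.1358 -0.0011] rotz -0.976 dist 307 rpy [ 3.141e+00  2.000e-03 -4.080e-01] at [436.7  -3.8 138.9] F [ 0.2  0.6 -0.5] w 13.7 ff 30.0 t 12.0
```

```bash
python3 -m pendant '{"dp":[[0.02,0.01,0],[0.055,0.027,0],[0.095,0.047,0],[0.135,0.067,0],[0.175,0.087,0],[0.215,0.106,0],[0.25,0.124,0],[0.275,0.136,0]],"rotation":[[0,0,-0.08],[0,0,-0.2],[0,0,-0.34],[0,0,-0.48],[0,0,-0.62],[0,0,-0.76],[0,0,-0.9],[0,0,-0.976]]}'
python3 -m pendant '{"dp":[[0,0,0.02],[0,0,0.03],[0,0,0.03],[0,0,0.03]],"rotation":[[0,0,0],[0,0,0],[0,0,0],[0,0,0]]}'
python3 - <<'E'
from h import *
plan(635.1,-237.6,40,.568)
o=get_obs();p=o["tool_pos"];a=o["tcp_rot"][2]
c=snap(); cv2.imwrite('pics/t4.png',cv2.resize(c['pixels'][60:220,300:500,::-1],None,fx=3,fy=3))
g=p[:2]+72*np.array([np.cos(a),np.sin(a)]);print(g);rimfit(c,p[2]+20,38,g)
E
```

```text
time: 12.98
tool_pos: [636.2, -239.4, 138.3]
tcp_rot: [-3.14, 0.001, 0.57]
contact_force: [0.5, -0.4, -1.1]
grip_width: 13.4
finger_force: 30.0
time: 13.48
tool_pos: [636.1, -237.8, 110.7]
tcp_rot: [3.141, -0.0, 0.568]
contact_force: [0.6, -0.2, -0.4]
grip_width: 13.0
finger_force: 30.0
dp [-0.0007 -0.0007  0.0707] rotz 0.0 dist 71 rpy [ 3.141 -0.     0.568] at [ 636.1 -237.8  110.7] F [ 0.6 -0.2 -0.4] w 13.0 ff 30.0 t 13.5
[ 696.77959937 -199.03249684]
rim [ 698.4 -198.3] n 168 rms 0.93
```

View pics/t4.png

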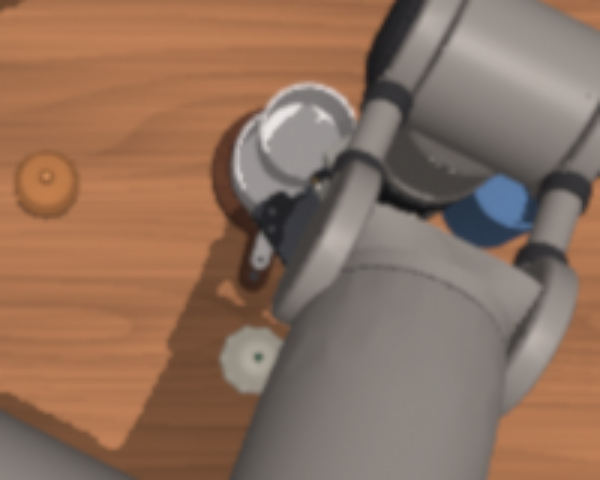

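Cup 76 is centred over cup 92 to about 1 mm, so I can lower it.

```bash
python3 -m pendant '{"dp":[[-0.001,-0.001,0.015],[-0.001,-0.001,0.03],[-0.001,-0.001,0.042],[-0.001,-0.001,0.052],[-0.001,-0.001,0.062],[-0.001,-0.001,0.068],[-0.001,-0.001,0.071],[-0.001,-0.001,0.071]],"rotation":[[0,0,0],[0,0,0],[0,0,0],[0,0,0],[0,0,0],[0,0,0],[0,0,0],[0,0,0]]}'
python3 -m pendant '{"dp":[[0,0,0.0005],[0,0,0.001],[0,0,0.001]],"rotation":[[0,0,0],[0,0,0],[0,0,0]]}'
python3 -c "
from h import *
plan(635.1,-237.6,38,.568)"
```

```text
time: 14.52
tool_pos: [634.7, -237.7, 39.3]
tcp_rot: [3.141, -0.0, 0.568]
contact_force: [1.0, 0.3, -0.2]
grip_width: 13.2
finger_force: 30.0
time: 14.9
tool_pos: [634.6, -237.8, 38.5]
tcp_rot: [3.141, -0.0, 0.568]
contact_force: [-0.9, 0.1, -0.0]
grip_width: 13.2
finger_force: 30.0
dp [0.0005 0.0001 0.0005] rotz -0.0 dist 1 rpy [ 3.141 -0.     0.568] at [ 634.6 -237.8   38.5] F [-0.9  0.1 -0. ] w 13.2 ff 30.0 t 14.9
```

```bash
python3 -m pendant '{"dp":[[0,0,0.0005],[0,0,0.001],[0,0,0.001]],"rotation":[[0,0,0],[0,0,0],[0,0,0]]}'
python3 -m pendant '{"dp":[[0,0,0],[0,0,0],[0,0,0],[0,0,-0.01],[0,0,-0.04],[0,0,-0.08],[0,0,-0.12],[0,0,-0.12]],"rotation":[[0,0,0],[0,0,0],[0,0,0],[0,0,0],[0,0,0],[0,0,0],[0,0,0],[0,0,0]]}' 0.035
python3 -c "
from h import *
plan(604.8,184.8,140,-.236)"
```

```text
time: 15.28
tool_pos: [634.2, -238.2, 37.9]
tcp_rot: [3.141, 0.0, 0.568]
contact_force: [-4.4, -0.9, 5.5]
grip_width: 13.4
finger_force: 30.0
time: 16.27
tool_pos: [636.4, -238.5, 162.2]
tcp_rot: [3.134, -0.005, 0.568]
contact_force: [0.8, -0.4, -0.6]
grip_width: 34.9
finger_force: 0.0
dp [ 0.201  -0.3739  0.0222] rotz 0.804 dist 425 rpy [ 3.134 -0.005  0.568] at [ 636.4 -238.5  162.2] F [ 0.8 -0.4 -0.6] w 34.9 ff 0.0 t 16.3
```

```bash
python3 -m pendant '{"dp":[[0.02,-0.05,0],[0.05,-0.1,0.01],[0.08,-0.15,0.02],[0.11,-0.2,0.02],[0.14,-0.25,0.02],[0.16,-0.3,0.02],[0.185,-0.345,0.02],[0.201,-0.374,0.02]],"rotation":[[0,0,0],[0,0,0.1],[0,0,0.25],[0,0,0.4],[0,0,0.55],[0,0,0.7],[0,0,0.804],[0,0,0.804]]}'
python3 -m pendant '{"dp":[[0,0,0.04],[0,0,0.05],[0,0,0.05]],"rotation":[[0,0,0],[0,0,0],[0,0,0]]}'
python3 - <<'E'
from h import *
plan(604.8,185,20,-.236)
c=snap(); cv2.imwrite('pics/t5.png',cv2.resize(c['pixels'][60:220,300:500,::-1],None,fx=3,fy=3))
rimfit(c,58,38,(696.5,-198.4));rimfit(c,52,46,(696.5,-198.4))
c=snap('side'); cv2.imwrite('pics/s5.png',cv2.resize(c['pixels'][120:240,260:420,::-1],None,fx=5,fy=5))
E
```

```text
time: 17.27
tool_pos: [601.8, 188.3, 136.5]
tcp_rot: [3.141, 0.001, -0.236]
contact_force: [0.2, -1.2, 0.4]
grip_width: 35.0
finger_force: 0.0
time: 17.65
tool_pos: [602.4, 185.3, 86.4]
tcp_rot: [3.141, 0.002, -0.237]
contact_force: [0.4, 0.1, 0.5]
grip_width: 35.2
finger_force: 0.0
dp [ 0.0024 -0.0003  0.0664] rotz -0.001 dist 66 rpy [ 3.141e+00  2.000e-03 -2.370e-01] at [602.4 185.3  86.4] F [0.4 0.1 0.5] w 35.2 ff 0.0 t 17.6
rim [ 700.4 -204.1] n 111 rms 1.34
rim [ 697.3 -198.4] n 235 rms 1.1
```

View pics/t5.png

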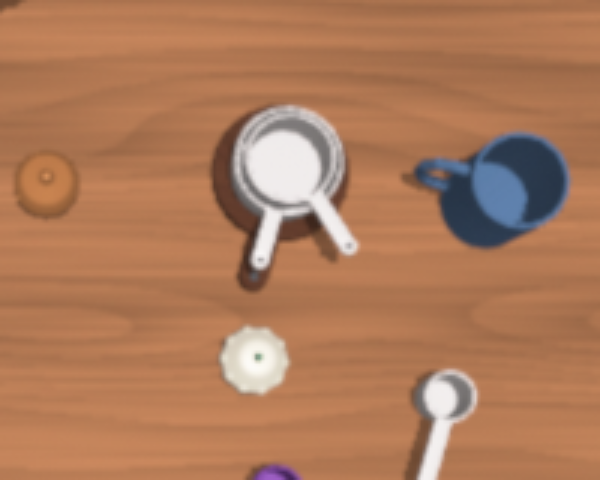

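View pics/s5.png

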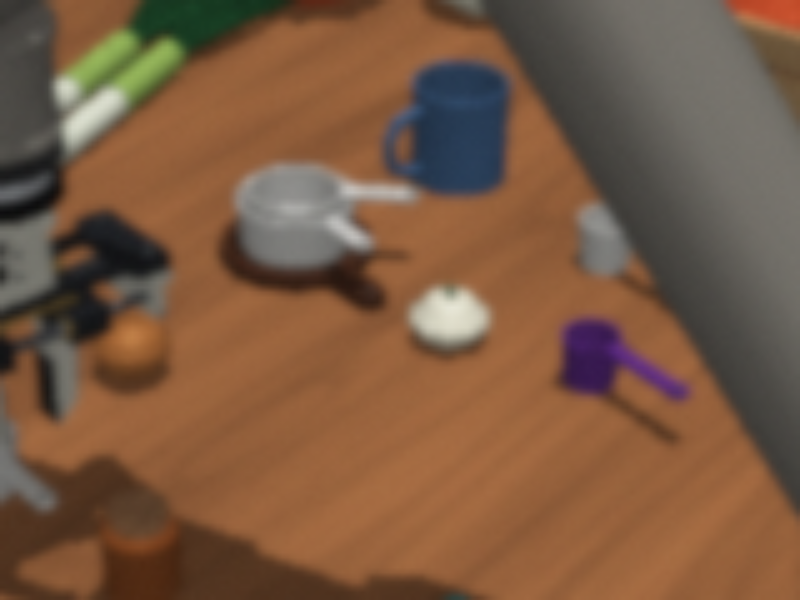

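Cups 92 and 76 are nested properly, with their handles at crop (261,258) and (348,245). Now I'll pick cup 60.

```bash
python3 -m pendant '{"dp":[[0.0025,0,0.03],[0.0025,0,0.055],[0.0025,0,0.066],[0.0025,0,0.066]],"rotation":[[0,0,0],[0,0,0],[0,0,0],[0,0,0]]}'
python3 -m pendant '{"dp":[[0,0,0],[0,0,0],[0,0,0],[0,0,0],[0,0,0]],"rotation":[[0,0,0],[0,0,0],[0,0,0],[0,0,0],[0,0,0]]}' 0.0
python3 -m pendant '{"dp":[[0,0,-0.02],[0,0,-0.05],[0,0,-0.09],[0,0,-0.12],[0,0,-0.12],[0,0,-0.12],[0,0,-0.12]],"rotation":[[0,0,0],[0,0,0],[0,0,0],[0,0,0],[0,0,0],[0,0,0],[0,0,0]]}'
python3 - <<'E'
from h import *
yw=-.282-.9; plan(695.6-72.8*np.cos(yw),-199-72.8*np.sin(yw),140,yw)
o=get_obs();p=o["tool_pos"];a=o["tcp_rot"][2]
c=snap()
g=p[:2]+72*np.array([np.cos(a),np.sin(a)]);print(g);rimfit(c,p[2]+20,30,g)
E
```

```text
time: 18.25
tool_pos: [605.5, 184.9, 21.4]
tcp_rot: [3.142, -0.0, -0.237]
contact_force: [0.2, -0.2, 0.4]
grip_width: 35.1
finger_force: 0.0
time: 18.88
tool_pos: [605.2, 185.3, 21.4]
tcp_rot: [-3.141, -0.0, -0.236]
contact_force: [-1.0, -0.3, 2.7]
grip_width: 13.1
finger_force: 30.0
time: 19.75
tool_pos: [604.3, 185.0, 139.1]
tcp_rot: [3.14, 0.003, -0.236]
contact_force: [-0.2, -1.1, -1.4]
grip_width: 13.5
finger_force: 30.0
dp [ 0.136   0.2929 -0.0009] rotz 0.946 dist 323 rpy [ 3.14e+00  3.00e-03 -2.36e-01] at [604.3 185.  139.1] F [-0.2 -1.1 -1.4] w 13.5 ff 30.0 t 19.8
[674.30403557 168.15088775]
rim [672.9 168. ] n 96 rms 1.1
```

```bash
python3 -m pendant '{"dp":[[0.01,0.021,0],[0.027,0.058,0],[0.045,0.098,0],[0.065,0.14,0],[0.085,0.183,0],[0.105,0.226,0],[0.124,0.267,0],[0.136,0.293,0]],"rotation":[[0,0,0.06],[0,0,0.19],[0,0,0.33],[0,0,0.47],[0,0,0.61],[0,0,0.75],[0,0,0.88],[0,0,0.946]]}'
python3 -m pendant '{"dp":[[0,0,0.02],[0,0,0.03],[0,0,0.03],[0,0,0.03]],"rotation":[[0,0,0],[0,0,0],[0,0,0],[0,0,0]]}'
python3 - <<'E'
from h import *
yw=-.282-.9; plan(695.6-72.8*np.cos(yw),-199-72.8*np.sin(yw),45,yw)
o=get_obs();p=o["tool_pos"];a=o["tcp_rot"][2]
c=snap(); cv2.imwrite('pics/t6.png',cv2.resize(c['pixels'][60:220,300:500,::-1],None,fx=3,fy=3))
g=p[:2]+72*np.array([np.cos(a),np.sin(a)]);print(g);rimfit(c,p[2]+20,30,g)
E
```

```text
time: 20.8
tool_pos: [668.5, -135.5, 140.4]
tcp_rot: [3.141, -0.0, -1.19]
contact_force: [1.3, 0.7, -0.8]
grip_width: 13.5
finger_force: 30.0
time: 21.3
tool_pos: [669.2, -131.3, 111.7]
tcp_rot: [-3.141, -0.001, -1.182]
contact_force: [-0.7, 0.4, -0.4]
grip_width: 13.5
finger_force: 30.0
dp [-0.0002  0.0012  0.0667] rotz 0.0 dist 67 rpy [-3.141e+00 -1.000e-03 -1.182e+00] at [ 669.2 -131.3  111.7] F [-0.7  0.4 -0.4] w 13.5 ff 30.0 t 21.3
[ 696.47456477 -197.97372684]
rim [ 694.7 -203.1] n 80 rms 1.08
```

View pics/t6.png

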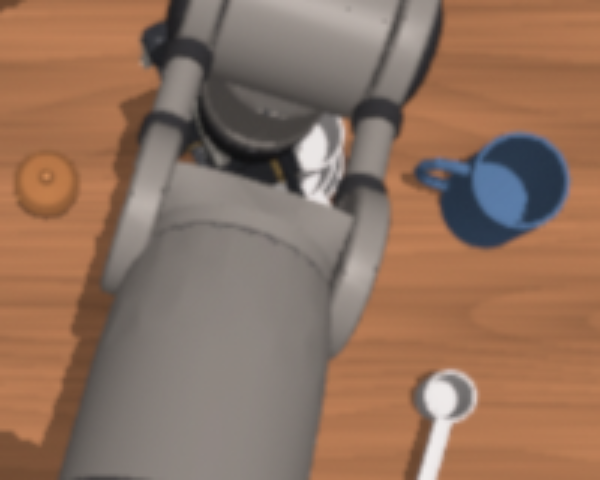

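The arm hides the nest, so I'll trust the kinematics (about 1 mm against 5 mm of play) and watch the force while lowering.

```bash
python3 -m pendant '{"dp":[[0,0.001,0.015],[0,0.001,0.027],[0,0.001,0.034],[0,0.001,0.041],[0,0.001,0.048],[0,0.001,0.054],[0,0.001,0.054]],"rotation":[[0,0,0],[0,0,0],[0,0,0],[0,0,0],[0,0,0],[0,0,0],[0,0,0]]}'
python3 -m pendant '{"dp":[[0,0,0.005],[0,0,0.009],[0,0,0.011],[0,0,0.011],[0,0,0.011]],"rotation":[[0,0,0],[0,0,0],[0,0,0],[0,0,0],[0,0,0]]}'
python3 -c "
from h import *
plan(668,-131.6,44.8,-1.182)"
```

```text
time: 22.22
tool_pos: [667.6, -131.8, 56.5]
tcp_rot: [3.141, 0.001, -1.182]
contact_force: [-1.2, -0.0, -0.8]
grip_width: 13.3
finger_force: 30.0
time: 22.85
tool_pos: [668.0, -132.0, 46.2]
tcp_rot: [-3.141, -0.0, -1.182]
contact_force: [-0.2, -1.2, -0.6]
grip_width: 13.0
finger_force: 30.0
dp [-0.0003 -0.0001  0.0014] rotz -0.0 dist 1 rpy [-3.141 -0.    -1.182] at [ 668.  -132.    46.2] F [-0.2 -1.2 -0.6] w 13.0 ff 30.0 t 22.9
```

```bash
python3 -m pendant '{"dp":[[0,0,0.0005],[0,0,0.001],[0,0,0.0015],[0,0,0.0015]],"rotation":[[0,0,0],[0,0,0],[0,0,0],[0,0,0]]}'
python3 -c "
from h import *
plan(668,-131.6,44.8,-1.182)"
```

```text
time: 23.35
tool_pos: [668.0, -131.4, 45.2]
tcp_rot: [-3.141, 0.0, -1.182]
contact_force: [-3.2, 2.7, 5.6]
grip_width: 13.4
finger_force: 30.0
dp [0.0002 0.0001 0.0004] rotz 0.0 dist 0 rpy [-3.141  0.    -1.182] at [ 668.  -131.4   45.2] F [-3.2  2.7  5.6] w 13.4 ff 30.0 t 23.4
```

```bash
python3 -m pendant '{"dp":[[0,0,0],[0,0,0],[0,0,0],[0,0,-0.01],[0,0,-0.04],[0,0,-0.08],[0,0,-0.12],[0,0,-0.12]],"rotation":[[0,0,0],[0,0,0],[0,0,0],[0,0,0],[0,0,0],[0,0,0],[0,0,0],[0,0,0]]}' 0.035
python3 -c "
from h import *
plan(430.3,-312.5,130,-.308)"
```

```text
time: 24.35
tool_pos: [670.0, -132.6, 169.8]
tcp_rot: [-3.135, -0.006, -1.182]
contact_force: [-0.4, 0.1, 0.6]
grip_width: 35.2
finger_force: 0.0
dp [0.0757 0.29   0.0398] rotz -0.874 dist 302 rpy [-3.135 -0.006 -1.182] at [ 670.  -132.6  169.8] F [-0.4  0.1  0.6] w 35.2 ff 0.0 t 24.4
```

```bash
python3 -m pendant '{"dp":[[0.012,0.045,0],[0.026,0.1,0],[0.039,0.15,0.01],[0.052,0.2,0.02],[0.065,0.25,0.03],[0.076,0.288,0.036],[0.076,0.288,0.036],[0.076,0.288,0.036]],"rotation":[[0,0,-0.1],[0,0,-0.25],[0,0,-0.4],[0,0,-0.55],[0,0,-0.7],[0,0,-0.86],[0,0,-0.874],[0,0,-0.874]]}'
python3 -m pendant '{"dp":[[0,0,0.04],[0,0,0.04]],"rotation":[[0,0,0],[0,0,0]]}'
python3 - <<'E'
from h import *
plan(430.3,-312.5,20,-.308)
c=snap(); cv2.imwrite('pics/t7.png',cv2.resize(c['pixels'][70:230,300:500,::-1],None,fx=4,fy=3.7))
rimfit(c,64,30,(696,-198.7));rimfit(c,52,46,(696.5,-198.4))
E
```

```text
time: 25.35
tool_pos: [430.6, -311.1, 128.6]
tcp_rot: [-3.141, -0.0, -0.31]
contact_force: [0.1, -0.9, -0.3]
grip_width: 35.1
finger_force: 0.0
time: 25.6
tool_pos: [429.7, -309.2, 86.6]
tcp_rot: [-3.139, 0.005, -0.308]
contact_force: [0.5, 0.2, -0.3]
grip_width: 34.8
finger_force: 0.0
dp [0.0016 0.003  0.0666] rotz 0.0 dist 67 rpy [-3.139  0.005 -0.308] at [ 429.7 -309.2   86.6] F [ 0.5  0.2 -0.3] w 34.8 ff 0.0 t 25.6
rim [ 696.  -198.7] n 0 rms nan
rim [ 697.3 -198.4] n 237 rms 1.1
  return _methods._mean(a, axis=axis, dtype=dtype,
  ret = ret.dtype.type(ret / rcount)
```

View pics/t7.png

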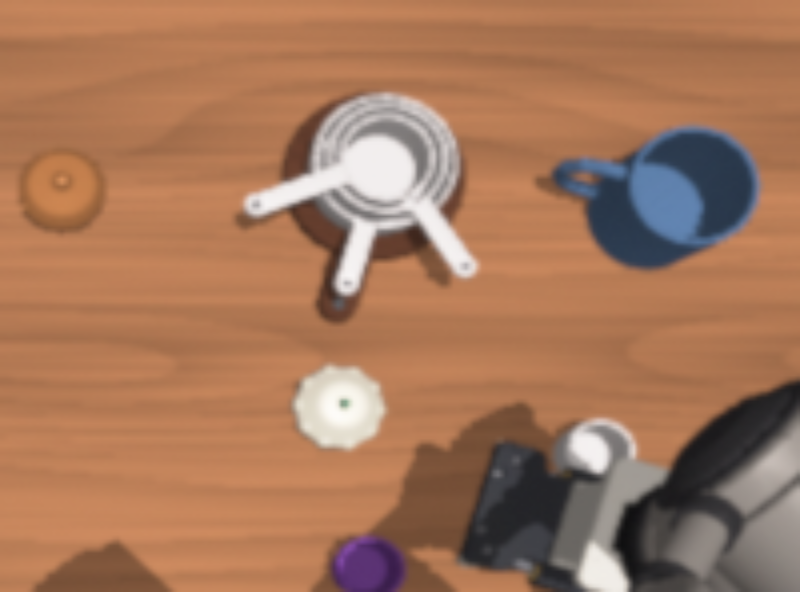

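Three cups are nested, with separate handles at crop (255,205), (347,285) and (467,268). The mug's handle at (555,175) is too close to the right side, so cup 44's handle goes to the upper left at -1.75 rad. I'll flip the wrist half a turn before grasping to stay within joint 6's range.

```bash
python3 -m pendant '{"dp":[[0,0,0],[0,0,0],[0,0,0],[0,0,0],[0,0,0],[0,0,0],[0,0,0],[0,0,0]],"rotation":[[0,0,-0.17],[0,0,-0.35],[0,0,-0.53],[0,0,-0.71],[0,0,-0.89],[0,0,-1.07],[0,0,-1.25],[0,0,-1.4]]}'
python3 -m pendant '{"dp":[[0,0,0],[0,0,0],[0,0,0],[0,0,0],[0,0,0],[0,0,0],[0,0,0],[0,0,0]],"rotation":[[0,0,-0.17],[0,0,-0.35],[0,0,-0.53],[0,0,-0.71],[0,0,-0.89],[0,0,-1.07],[0,0,-1.25],[0,0,-1.4]]}'
python3 -m pendant '{"dp":[[0,0,0],[0,0,0],[0,0,0],[0,0,0]],"rotation":[[0,0,-0.17],[0,0,-0.34],[0,0,-0.34],[0,0,-0.34]]}'
python3 - <<'E'
from h import *
plan(430.5,-312.5,20.5,-.308+np.pi);print(get_obs()["joint_positions"].round(2))
E
```

```text
time: 26.65
tool_pos: [431.5, -311.5, 90.4]
tcp_rot: [3.139, 0.001, 1.097]
contact_force: [-0.0, 0.3, 0.5]
grip_width: 35.4
finger_force: 0.0
time: 27.65
tool_pos: [431.5, -311.5, 90.4]
tcp_rot: [-3.141, 0.003, 2.497]
contact_force: [0.4, 0.5, -0.2]
grip_width: 35.4
finger_force: 0.0
time: 28.15
tool_pos: [430.8, -311.4, 89.4]
tcp_rot: [-3.141, 0.001, 2.829]
contact_force: [-0.3, 0.9, 0.8]
grip_width: 34.9
finger_force: 0.0
dp [-0.     -0.0011  0.0689] rotz -0.005 dist 69 rpy [-3.141e+00  1.000e-03  2.829e+00] at [ 430.8 -311.4   89.4] F [-0.3  0.9  0.8] w 34.9 ff 0.0 t 28.1
[-0.77  0.5   1.69 -0.    0.95 -2.03]
```

```bash
python3 -m pendant '{"dp":[[0,-0.001,0.03],[0,-0.001,0.058],[0,-0.001,0.069],[0,-0.001,0.069]],"rotation":[[0,0,-0.005],[0,0,-0.005],[0,0,-0.005],[0,0,-0.005]]}'
python3 -m pendant '{"dp":[[0,0,0],[0,0,0],[0,0,0],[0,0,0],[0,0,0]],"rotation":[[0,0,0],[0,0,0],[0,0,0],[0,0,0],[0,0,0]]}' 0.0
python3 -m pendant '{"dp":[[0,0,-0.02],[0,0,-0.05],[0,0,-0.09],[0,0,-0.12],[0,0,-0.12],[0,0,-0.12],[0,0,-0.12]],"rotation":[[0,0,0],[0,0,0],[0,0,0],[0,0,0],[0,0,0],[0,0,0],[0,0,0]]}'
python3 - <<'E'
from h import *
plan(728,-133.7,140,1.11)
o=get_obs();p=o["tool_pos"];a=o["tcp_rot"][2]
c=snap();print("60 rim by eye",ray(c,[396,113.8],64))
g=p[:2]-72*np.array([np.cos(a),np.sin(a)]);print(g);rimfit(c,p[2]+20,22,g)
E
```

```text
time: 28.65
tool_pos: [429.9, -312.2, 19.4]
tcp_rot: [3.141, -0.001, 2.836]
contact_force: [-0.2, 0.2, 0.1]
grip_width: 34.8
finger_force: 0.0
time: 29.28
tool_pos: [429.9, -312.4, 19.8]
tcp_rot: [-3.141, 0.0, 2.837]
contact_force: [-0.8, 0.6, 1.8]
grip_width: 13.2
finger_force: 30.0
time: 30.15
tool_pos: [429.3, -311.7, 138.1]
tcp_rot: [3.14, -0.002, 2.837]
contact_force: [-0.5, 0.3, -0.4]
grip_width: 13.0
finger_force: 30.0
dp [-0.2315  0.2595 -0.0019] rotz 1.727 dist 348 rpy [ 3.140e+00 -2.000e-03  2.837e+00] at [ 429.3 -311.7  138.1] F [-0.5  0.3 -0.4] w 13.0 ff 30.0 t 30.1
60 rim by eye [[ 690.97683212 -195.71993484   64.        ]]
[ 497.97042831 -333.32927618]
rim [ 498.7 -332.7] n 129 rms 0.32
```

```bash
python3 - <<'E'
from h import *
c=snap(); v=cv2.resize(c['pixels'][88:140,358:418,::-1],None,fx=10,fy=10,interpolation=cv2.INTER_CUBIC)
f=200/np.tan(np.radians(c["vfov"])/2);T=np.linalg.inv(c["pose"])
def proj(P):
    q=T[:3,:3]@P+T[:3,3];return np.array([c["cx"]+f*q[0]/-q[2],c["cy"]-f*q[1]/-q[2]])
for P,col in(((697.3,-198.4,52),(0,0,255)),((696.6,-199,64),(255,0,0))):
    u=(proj(np.array(P))-[358,88]+.5)*10-.5;print(u);cv2.drawMarker(v,tuple(int(round(k)) for k in u),col,cv2.MARKER_CROSS,20,2)
cv2.imwrite('pics/z.png',v)
E
```

```text
[385.56176985 250.40033432]
[397.42801681 240.21424281]
```

View pics/z.png

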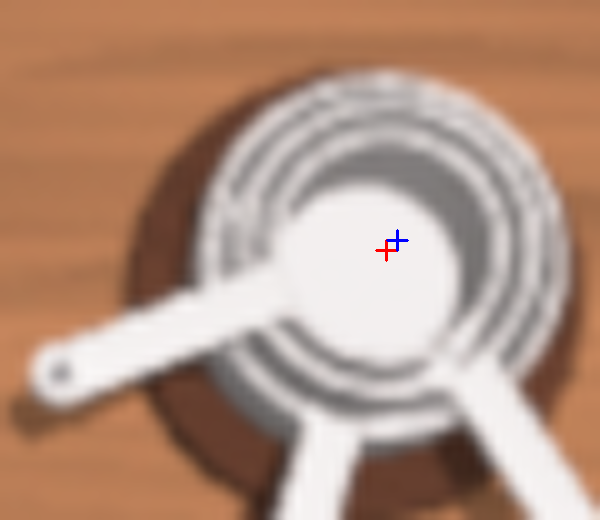

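The zoom shows cup 60's rim concentric to within about 2 mm, centred near crop (388,247). I'll aim cup 44's axis at (695,-198).

```bash
python3 -m pendant '{"dp":[[-0.014,0.016,0],[-0.035,0.04,0],[-0.06,0.067,0],[-0.086,0.096,0],[-0.112,0.125,0],[-0.138,0.154,0],[-0.163,0.183,0],[-0.185,0.207,0]],"rotation":[[0,0,0.1],[0,0,0.26],[0,0,0.43],[0,0,0.6],[0,0,0.77],[0,0,0.94],[0,0,1.11],[0,0,1.28]]}'
python3 -c "
from h import *
plan(727.4,-132.8,120,1.11)"
```

```text
time: 31.25
tool_pos: [669.4, -169.2, 138.5]
tcp_rot: [-3.14, -0.0, 1.552]
contact_force: [0.3, -0.5, -0.3]
grip_width: 13.1
finger_force: 30.0
dp [0.0375 0.0573 0.0185] rotz 0.442 dist 71 rpy [-3.14  -0.     1.552] at [ 669.4 -169.2  138.5] F [ 0.3 -0.5 -0.3] w 13.1 ff 30.0 t 31.2
```

```bash
python3 -m pendant '{"dp":[[0.015,0.023,0],[0.027,0.041,0.005],[0.034,0.052,0.01],[0.038,0.057,0.018],[0.038,0.057,0.018],[0.038,0.057,0.018],[0.038,0.057,0.018]],"rotation":[[0,0,0.15],[0,0,0.3],[0,0,0.4],[0,0,0.446],[0,0,0.446],[0,0,0.446],[0,0,0.446]]}'
python3 - <<'E'
from h import *
plan(727.4,-132.8,60,1.11);print(get_obs()["joint_positions"].round(2))
E
```

```text
time: 32.12
tool_pos: [725.9, -133.6, 122.0]
tcp_rot: [3.141, 0.0, 1.111]
contact_force: [0.3, -0.3, -0.5]
grip_width: 13.4
finger_force: 30.0
dp [0.0014 0.001  0.062 ] rotz 0.001 dist 62 rpy [3.141 0.    1.111] at [ 725.9 -133.6  122. ] F [ 0.3 -0.3 -0.5] w 13.4 ff 30.0 t 32.1
[-0.29  0.83  0.96 -0.    1.36  0.17]
```

```bash
python3 -m pendant '{"dp":[[0.0014,0.001,0.015],[0.0014,0.001,0.028],[0.0014,0.001,0.036],[0.0014,0.001,0.044],[0.0014,0.001,0.052],[0.0014,0.001,0.06],[0.0014,0.001,0.062],[0.0014,0.001,0.062]],"rotation":[[0,0,0],[0,0,0],[0,0,0],[0,0,0],[0,0,0],[0,0,0],[0,0,0],[0,0,0]]}'
python3 -m pendant '{"dp":[[0,0,0.004],[0,0,0.007],[0,0,0.009],[0,0,0.009]],"rotation":[[0,0,0],[0,0,0],[0,0,0],[0,0,0]]}'
python3 -c "
from h import *
plan(727.4,-132.8,50,1.11)"
```

```text
time: 33.12
tool_pos: [727.6, -132.4, 59.5]
tcp_rot: [3.142, 0.0, 1.111]
contact_force: [-0.4, -0.6, -0.6]
grip_width: 13.1
finger_force: 30.0
time: 33.62
tool_pos: [727.5, -132.4, 50.5]
tcp_rot: [-3.141, 0.0, 1.111]
contact_force: [0.5, -0.4, -0.4]
grip_width: 13.5
finger_force: 30.0
dp [-0.0004  0.0001  0.0005] rotz 0.001 dist 1 rpy [-3.141  0.     1.111] at [ 727.5 -132.4   50.5] F [ 0.5 -0.4 -0.4] w 13.5 ff 30.0 t 33.6
```

```bash
python3 -m pendant '{"dp":[[0,0,0.0005],[0,0,0.001],[0,0,0.001]],"rotation":[[0,0,0],[0,0,0],[0,0,0]]}'
```

```text
time: 34.0
tool_pos: [727.8, -132.2, 49.9]
tcp_rot: [3.141, -0.0, 1.111]
contact_force: [-0.2, 1.4, 0.7]
grip_width: 13.3
finger_force: 30.0
```

Just touching. I'll release, lift, and withdraw sideways so the camera has a clear view.

```bash
python3 -m pendant '{"dp":[[0,0,0.0005],[0,0,0.0005]],"rotation":[[0,0,0],[0,0,0]]}'
python3 -m pendant '{"dp":[[0,0,0],[0,0,0],[0,0,0],[0,0,-0.01],[0,0,-0.04],[0,0,-0.08],[0,0,-0.12],[0,0,-0.12]],"rotation":[[0,0,0],[0,0,0],[0,0,0],[0,0,0],[0,0,0],[0,0,0],[0,0,0],[0,0,0]]}' 0.035
python3 -m pendant '{"dp":[[0,-0.05,0],[0,-0.1,0],[0,-0.15,0],[0,-0.2,0],[0,-0.25,0],[0,-0.3,0],[0,-0.3,0]],"rotation":[[0,0,0],[0,0,0],[0,0,0],[0,0,0],[0,0,0],[0,0,0],[0,0,0]]}'
python3 - <<'E'
from h import *
a=snap()['pixels'][70:205,325:500,::-1]; b=snap('side')['pixels'][130:210,270:400,::-1]
a=cv2.resize(a,None,fx=4,fy=4)[:, :420]; b=cv2.resize(b,(380,234)); v=np.zeros((540,800,3),np.uint8); v[:,:420]=a[:540]; v[:234,420:]=b
cv2.imwrite('pics/fin.png',v)
E
```

```text
time: 34.25
tool_pos: [727.9, -132.1, 49.5]
tcp_rot: [3.141, -0.001, 1.111]
contact_force: [0.6, 3.1, 3.2]
grip_width: 13.4
finger_force: 30.0
time: 35.25
tool_pos: [729.5, -132.9, 174.9]
tcp_rot: [3.132, -0.002, 1.111]
contact_force: [0.8, -0.2, 0.3]
grip_width: 35.1
finger_force: 0.0
time: 36.12
tool_pos: [455.3, 2.3, 168.8]
tcp_rot: [-3.139, 0.001, 1.112]
contact_force: [0.6, -0.1, -0.1]
grip_width: 35.2
finger_force: 0.0
```

View pics/fin.png

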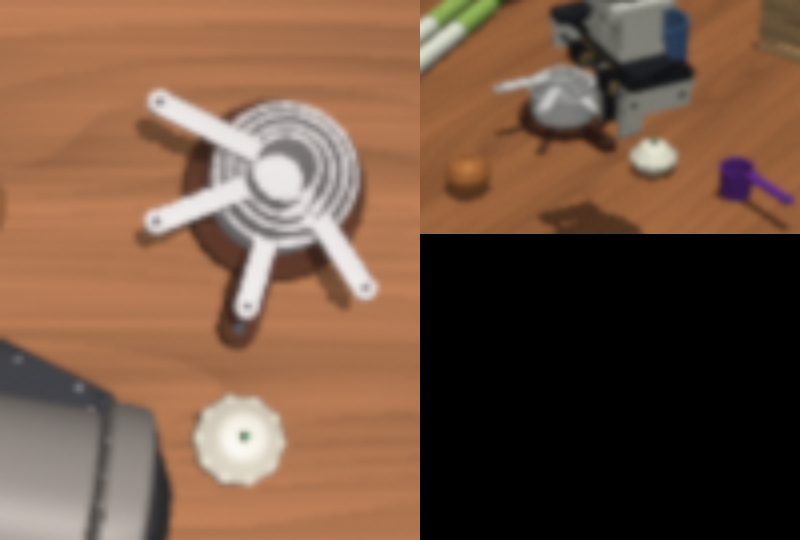

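The four cups are nested and concentric, with handles fanned at crop (160,100), (155,220), (247,305) and (365,288). The bystanders are where they were and the robot is clear, so I'm handing in.

```bash
python3 -c "
from plant import workorder
print(workorder.close_job())"
```

```text
the job is handed in; nothing more can be done
None
```

The job is handed in with all four cups nested on the board, largest to smallest, handles fanned and the robot clear; the last picture bears this out, but no verdict was returned.

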